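Close a returns case: fold the flaps, tuck and hold the closing strip

TASK

Close the blue returns case on the workshop bench: fold down the long white flap first, then the short blue flap with the orange lip over it. Then take the yellow closing strip (its black rib is the handle), lay it on the white flap and slide its front edge in under the orange lip until the red line reaches the lip's edge, centred and square, without lifting the blue flap and without disturbing the other things on the bench. Finish while holding: the gripper stays on the strip, pressing it down firmly (about 10 N) and flat on the white flap.

Things in the scene. Friction and masses are not known exactly. Their poses are not given: they have to be found in the camera images.
- case: Blue open-topped returns case, 200 (x) x 240 (y) x 110 mm high, standing on the bench and fixed to it; a water pump lies inside. Origin: centre of its underside; z up. Its -y wall (110 high) carries the white flap, its +y wall (122 high) the blue flap. It stands at any small yaw, and its +x wall faces roughly away from the robot.
- flap_a (a joint): Hinge angle of the long white flap, rad: 0 = folded down, level over the case; 1.57 = upright; up to 2.1 = leaning out. Starts at 1.8 to 2.08. 0.12 kg, light hinge with a little friction: pushed inward from outside to below about 1 rad it falls shut by its own weight; stops rigidly at 0. Shut, its upper face is 114 mm above the bench and its free edge lies at case y = +50 mm.
- flap_a_hinge (a point): Middle of the white flap's hinge line, at case (0, -120, 110) mm; hinge along case x.
- flap_a_edge (a point): Middle of the free edge of the white flap, 170 mm from its hinge. The flap is a flat plate 190 mm wide (case x), 170 long, 4 thick.
- flap_b (a joint): Hinge angle of the short blue flap, rad: 0 = folded down, level; 1.57 = upright; up to 2.1 = leaning out. Starts at 1.8 to 2.08. 0.08 kg, light hinge: pushed inward from outside to below about 1 rad it falls shut; stops rigidly at 0, easily lifted. Shut, its underside is 124 mm above the bench, 10 mm above the white flap's upper face.
- flap_b_hinge (a point): Middle of the blue flap's hinge line, at case (0, 120, 124) mm; hinge along case x.
- flap_b_edge (a point): Middle of the outer edge of the blue flap's orange lip, 105 mm from its hinge; at case y = +15 mm when shut. The flap is a plate 190 mm wide (case x), 4 thick, its last 12 mm the lip, bent up by 30 degrees (top at 134 mm when shut), so that the slot below widens to about 16 mm.
- mouth (a point): Point fixed to the case, at case (0, 15, 114) mm, with the case's axes: the middle of the slot's mouth, on the upper face of the shut white flap, straight below the outer edge of the shut orange lip. The strip goes in along +y.
- strip: Yellow closing strip, loose, flat on the bench, 0.09 kg: plate 120 (x) x 95 (y) x 4 mm with an upright black rib to hold it by: 100 long (x), 12 thick (y), top 37 mm above the underside. Origin: on the underside below the rib's middle; z up. Plate from y = -20 to its front edge at y = +75; red line across it at y = +50. Front edge starts towards the robot's left (+y), yaw within 0.5 rad.
- strip_edge (a point): Middle of the strip's front edge, at its underside: strip (0, 75, 0) mm, axes as the strip.
- brake_disc: Bystander: dark motorcycle brake disc with hub, 140 mm across, 34 high, 2.2 kg, lying flat behind the case. Origin: centre of its underside.
- spray_can: Bystander: red spray can, 56 mm across, 170 high, standing. Origin: centre of its underside.
- screwdriver: Bystander: red-handled screwdriver, 160 mm long, lying flat.
- spanner: Bystander: steel spanner, 170 mm long, lying flat close to the robot.
- socket: Bystander: steel socket, 34 mm across, 35 high, standing.
- grease_jar: Bystander: jar with black cap, 68 mm across, 75 high, standing left of the robot.
Mind the look-alikes: they are no part of the job. Several things look just like the strip: the one meant starts nearest to the robot's base.

How it is judged (in metres and radians):
On the way, in this order (a step that is already met when the one before it is completed fails the run):
1. the white flap is folded down while the blue one still stands open (value of joint flap_a below 0.06 rad and value of joint flap_b above 1 rad), for 0.2 s.
2. the blue flap is folded down over it (value of joint flap_a below 0.06 rad and value of joint flap_b below 0.08 rad), for 0.2 s.
3. the strip's front edge is tucked under the lip up to the red line (all of step 2 and y of strip_edge in the frame of mouth between 0.015 and 0.035 m and x of strip_edge in the frame of mouth between -0.03 and 0.03 m and angle between the y axis of strip and the y axis of case, either way round below 0.15 rad and z of strip_edge in the frame of mouth between -0.004 and 0.01 m), for 0.2 s.
At the end, for the whole second after the job is handed in: Flaps shut (white within 0.06, blue 0.08 rad); strip edge 25 mm (+-10) under the lip, within 30 mm of centre and 0.15 rad of square, flat on the white flap (4 mm, 0.06 rad); fingers on the strip, pressing it on the case with over 3 N (all of step 2 and y of strip_edge in the frame of mouth between 0.015 and 0.035 m and x of strip_edge in the frame of mouth between -0.03 and 0.03 m and angle between the y axis of strip and the y axis of case, either way round below 0.15 rad and z of strip_edge in the frame of mouth between -0.004 and 0.004 m and angle between strip's own z axis and vertical below 0.06 rad and contact force between strip and case above 3 N and contact force between the fingers and strip above 2 N); the arm keeps its last pose, push and grip.
It fails at once if the blue flap is lifted (by over 0.15 rad) while the strip is at the slot (value of joint flap_b above 0.15 rad and y of strip_edge in the frame of mouth between -0.02 and 0.1 m and x of strip_edge in the frame of mouth between -0.12 and 0.12 m and z of strip_edge in the frame of mouth between -0.02 and 0.04 m).
It fails at once if the strip is pressed onto the case with over 80 N (contact force between strip and case above 80 N).
It fails at once if a bystander is moved by more than 30 mm (distance of any of brake_disc, spray_can, screwdriver, spanner, socket, grease_jar from where it was at the start of the episode above 0.03 m).
It also fails if it takes over 61 s, if anything falls off the work surface, if the arm or the gripper's body presses on something with over 40 N, if the wrist force passes 120 N, or if a joint passes its speed limit or range.

ROBOT

A 6-joint arm with a two-finger parallel gripper is mounted at the origin on the work surface. World frame = base frame: x ahead of the robot, y to its left, z up, the work surface at z = 0. Lengths are in m, angles in degrees, forces in N, time in s.
With the tool pointing down it reaches from about 0.35 to 0.875 m from the base axis. Payload 4.2 kg.
Tool frame: the origin (TCP) lies on the front face of the gripper's body, between the roots of the fingers; the fingertips stand finger_overhang ahead of it and the grasp point (between the pads) lies 51 mm ahead of it (finger_overhang is the distance from the TCP to the fingertips, in m); z points along the fingers, y is the line along which they close (so a half turn about z gives the same grasp; the last joint's range is limited). The gripper opens to 87 mm and grips with 3 to 60 N. Pads are 19 mm wide; open, the fingers measure 117 mm over their backs; the gripper's body (75 mm by 190 mm) begins 51 mm behind the grasp point.
Start: joints at [-58.866, 22.042, 0.453, 0, -68.411, -14.817], TCP at [0.176, -0.6, 0.292] pointing down, gripper open.
Joint ranges: [-179.83, 179.83], [-69.29, 118.12], [-61.27, 80.66], [-181.25, 117.63], [-171.15, -9.14], [-177.46, 177.46]. Speed limits (degrees/s): [159.86, 159.86, 180, 180, 180, 180].

INTERFACE

Orientations are given as a 3x3 rotation matrix whose columns are the frame's x, y, z axes.
In Python, from station import sense, capture, camera_model, finish_job, finger_overhang gives the robot as it stands. The module is installed in compiled form; this text tells all that it offers.
- The arm moves only by the tool jog_arm, never from a script. Its argument "rows" is a list that holds one entry, the list of rows, each a list of 4 numbers: the shift along the tool's x, y, z in m, then the turn about the tool's z in rad. A call has 1 to 20 rows; each row shifts and turns the commanded pose from where the row before left it, along the tool's axes as they then stand; what a row does not reach is not made up. A row lasts 1/8 s, in which the tool goes at most 62.5 mm and 10.7 degrees, less where a joint would pass 70% of its speed; a pose out of reach is approached as far as the arm can. A call is refused whole if a number of a shift passes 0.0625 or a number of a turn 0.188, either way. A call with a gripper value outside its range is refused whole. "claw" is the opening, from 0 (shut) to 1 (fully open), set as the call begins (left out, the last holds). The fingers move at their own pace and stop on an object; the grip force is fixed at half the most. Time passes only in rows, so rows that do not move let the fingers close. It gives the time, the measured TCP pose, the force, the opening and the grip force at its end, in the units of the state.
- sense(): the state, without advancing time (a new reading comes with each control period).
- capture(name): name is "side" or "top"; returns the picture (384x512x3 uint8, red, green, blue); there is no depth.
- camera_model(name): a dict with "fovy" (degrees; the focal length in pixels is half the picture's height over the tangent of half this angle, whatever the lens; pixels are square), "cx", "cy" (the principal point, pixels), "k1" (the pictures are not rectified: a ray, as slopes to the right and down, at radius r is drawn at 1 + k1 r^2 times it, then the intrinsics apply), "eye" and "rotation" of the camera in the world. Camera axes: x right, y down, z forward; pixel columns grow to the right and rows downward; lengths in m; the calibration is good to about 2 mm. A picture is of the moment at which its call begins. camera_model takes no time and is no camera call.
- finish_job(): hands the job in; it is judged then, once.
The state is a dict: "time_s": time; "joints": joint angles; "joint_velocities": joint speeds; "effort": joint torques, N m; "tcp_pos": TCP position; "ee_rot": TCP orientation; "wrist_force": force on the tool from outside, world axes, zero at the start; "moment": the same for the moment, N m; "gripper_width": opening from 0.0 (shut) to 1.0 (fully open); "gripper_force": force on a finger pad.
Only numpy, scipy, OpenCV 4.12 (cv2) and the standard library are available. Lean on these libraries where they do the work, as an engineer would, in place of code of your own. Each camera call takes 0.05 s, during which the arm holds its last target. There are 200 camera calls.

## Working session

There is one attempt and no reset: what is moved stays moved. The work goes in short steps, Python scripts to look and compute and a tool call to move; the robot and the scene stay as the last step left them, time stands still between calls to the robot, and variables do not carry over. Pictures are saved under pics/ and viewed, at most 10 in all, crops included, and the job is handed in when it is done.

Besides the shell and the picture viewer there is one more tool, called as name(argument=value, ...), one argument or row to a line, values as JSON. jog_arm: Moves the arm, as the interface text tells. Its arguments: {"type":"object","properties":{"rows":{"type":"array"},"claw":{"type":"number"}},"required":["rows"]}

```bash
mkdir -p pics; cat > h.py <<'E'
import numpy as np, cv2
from station import sense, capture, camera_model, finish_job, finger_overhang
def ray(name,uv):
    m=camera_model(name); f=192/np.tan(np.radians(m["fovy"])/2)
    K=np.array([[f,0,m["cx"]],[0,f,m["cy"]],[0,0,1]])
    p=cv2.undistortPoints(np.array(uv,float).reshape(-1,1,2),K,np.array([m["k1"],0,0,0,0.]),None).reshape(-1,2)
    d=np.c_[p,np.ones(len(p))]@np.array(m["rotation"]).T
    return np.array(m["eye"]),d
def onz(name,uv,z):
    e,d=ray(name,uv); return e+d*((z-e[2])/d[:,2])[:,None]
def tri(u1,u2):
    e1,d1=ray("top",u1); e2,d2=ray("side",u2); out=[]
    for a,b in zip(d1,d2):
        s=np.linalg.lstsq(np.c_[a,-b],e2-e1,rcond=None)[0]
        p,q=e1+a*s[0],e2+b*s[1]; out.append(np.r_[(p+q)/2,np.linalg.norm(p-q)])
    return np.array(out)
def proj(name,P):
    m=camera_model(name); f=192/np.tan(np.radians(m["fovy"])/2)
    c=(np.array(P)-m["eye"])@np.array(m["rotation"]); s=c[:,:2]/c[:,2:]
    s=s*(1+m["k1"]*(s**2).sum(1))[:,None]
    return s*f+[m["cx"],m["cy"]]
E
python3 - <<'E'
from h import *
for n in("top","side"):
    im=capture(n)[:,:,::-1]; np.save("pics/"+n+"0.npy",im); cv2.imwrite("pics/"+n+"0.png",cv2.resize(im,(800,600)))
    m=camera_model(n);print(m)
s=sense();print(finger_overhang,s["time_s"],s["tcp_pos"],s["ee_rot"],s["wrist_force"])
E
```

```text
{'fovy': 44.88232600639515, 'cx': 260.5941274470201, 'cy': 187.6145164900163, 'k1': 0.049456637979511005, 'eye': array([ 0.30348927, -0.03023576,  1.76327044]), 'rotation': array([[ 0.02029632, -0.98979037,  0.14107826],
       [-0.99958115, -0.02300057, -0.01756416],
       [ 0.02062972, -0.14066268, -0.98984263]])}
{'fovy': 44.58171388042769, 'cx': 267.7378370158341, 'cy': 196.31186056116115, 'k1': -0.05827876498603116, 'eye': array([-0.38477904, -0.9337202 ,  1.00567111]), 'rotation': array([[ 0.67922874, -0.41007864,  0.60867382],
       [-0.73392341, -0.38197495,  0.56165075],
       [ 0.00217718, -0.8282093 , -0.56041468]])}
0.0697 0.1 [ 0.17551441 -0.5994398   0.29127388] [[-9.59764238e-01 -2.80806268e-01 -6.68101563e-04]
 [-2.80807037e-01  9.59762463e-01  1.85017414e-03]
 [ 1.21678307e-04  1.96333859e-03 -9.99998065e-01]] [-0.11282638 -0.64214202 -0.31221124]
```

View pics/top0.png

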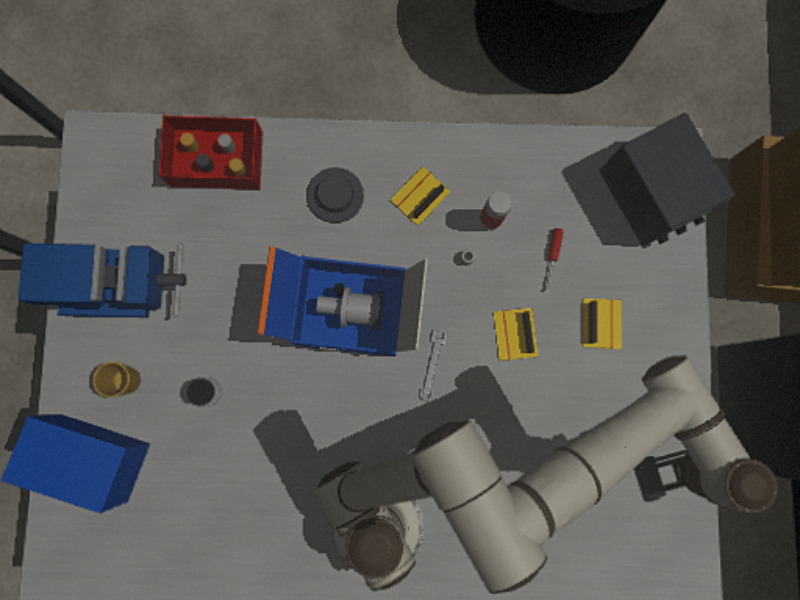

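View pics/side0.png

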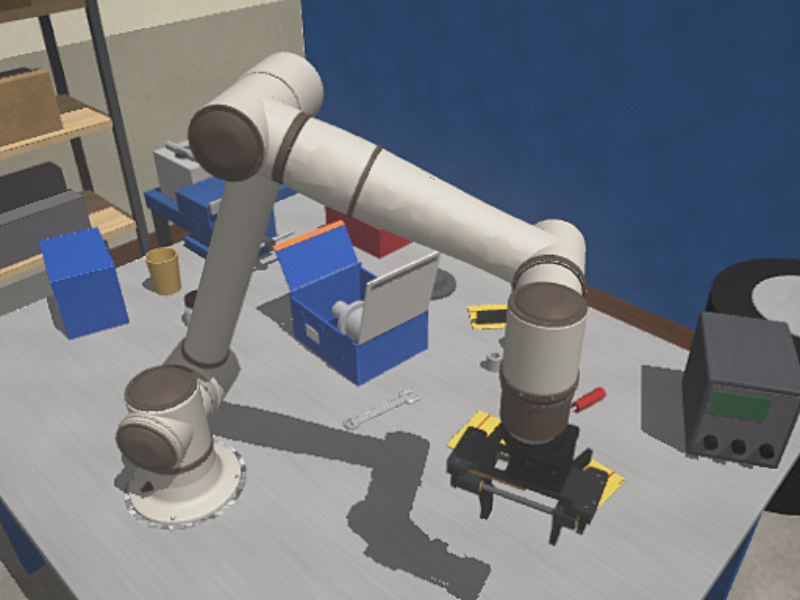

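Candidates for the strip in the top picture (800x600 scale): yellow plates at (420,195), (515,333) and (602,323). The one nearest the base at about (380,545) is (515,333), and its red line is on its left (+y) side, as described. The case is at (345,305), with the orange lip on the left at (268,290) and the white flap at (415,305). The spanner lies at (433,365).

```bash
python3 - <<'E'
from h import *
t=np.load("pics/top0.npy"); s=np.load("pics/side0.npy")
c=np.ascontiguousarray(t[145:245,155:355]); cv2.imwrite("pics/tc.png",cv2.resize(c,None,fx=4,fy=4,interpolation=cv2.INTER_CUBIC))
c=s[135:250,165:325]; cv2.imwrite("pics/sc.png",cv2.resize(c,None,fx=5,fy=5,interpolation=cv2.INTER_CUBIC))
h=cv2.cvtColor(t,cv2.COLOR_BGR2HSV)
def comps(m,lo,n):
    k,l,st,ce=cv2.connectedComponentsWithStats(m.astype(np.uint8))
    return [(l==i) for i in range(1,k) if st[i,4]>lo]
y=(h[:,:,0]>18)&(h[:,:,0]<34)&(h[:,:,1]>120)&(h[:,:,2]>70)
for m in comps(cv2.morphologyEx(y.astype(np.uint8),cv2.MORPH_CLOSE,np.ones((3,3))),40,0):
    v,u=np.nonzero(m); W=onz("top",np.c_[u,v],.004)[:,:2].astype(np.float32)
    r=cv2.minAreaRect(W); print("yellow",np.c_[u,v].mean(0),len(u),r,cv2.boxPoints(r).round(4).tolist())
for n,im in(("top",t),("side",s)):
    h=cv2.cvtColor(im,cv2.COLOR_BGR2HSV); o=(h[:,:,0]>4)&(h[:,:,0]<16)&(h[:,:,1]>190)&(h[:,:,2]>120)
    for m in comps(o,40,0):
        v,u=np.nonzero(m); print(n,"orange",len(u),cv2.boxPoints(cv2.minAreaRect(np.c_[u,v].astype(np.float32))).round(1).tolist())
E
```

```text
yellow [120.81944444  90.15277778] 72 ((0.9246109127998352, 0.48836636543273926), (0.047562241554260254, 0.028287703171372414), 64.4720230102539) [[0.9016000032424927, 0.4729999899864197], [0.9271000027656555, 0.4607999920845032], [0.9476000070571899, 0.5037000179290771], [0.9221000075340271, 0.5159000158309937]]
yellow [151.5625   105.859375] 64 ((0.8658170104026794, 0.3682703673839569), (0.037879109382629395, 0.029560424387454987), 81.94099426269531) [[0.8485000133514404, 0.3515999913215637], [0.8777999877929688, 0.3474000096321106], [0.8830999732017517, 0.38499999046325684], [0.8537999987602234, 0.38909998536109924]]
yellow [267.7086743  124.30932897] 611 ((0.8014945387840271, -0.08812938630580902), (0.09442004561424255, 0.119597427546978), 47.92935562133789) [[0.7254999876022339, -0.08309999853372574], [0.814300000667572, -0.1632000058889389], [0.8774999976158142, -0.09319999814033508], [0.7886999845504761, -0.013000000268220901]]
yellow [386.60063898 206.65495208] 626 ((0.4927469789981842, -0.5369001626968384), (0.09164685010910034, 0.11952094733715057), 89.15727233886719) [[0.4
[... 278 characters left out ...]
1505711078644), 7.275681495666504) [[0.3961000144481659, -0.28610000014305115], [0.4081000089645386, -0.3799999952316284], [0.5270000100135803, -0.36480000615119934], [0.5149999856948853, -0.2709999978542328]]
yellow [ 72.84759916 242.57411273] 479 ((0.3333333432674408, 0.6242579817771912), (0.07704800367355347, 0.10841255635023117), 0.8552104830741882) [[0.2939999997615814, 0.6779000163078308], [0.2955999970436096, 0.5695000290870667], [0.3727000057697296, 0.5705999732017517], [0.3709999918937683, 0.6790000200271606]]
top orange 192 [[164.6999969482422, 212.6999969482422], [172.3000030517578, 157.8000030517578], [175.8000030517578, 158.1999969482422], [168.1999969482422, 213.1999969482422]]
```

View pics/tc.png

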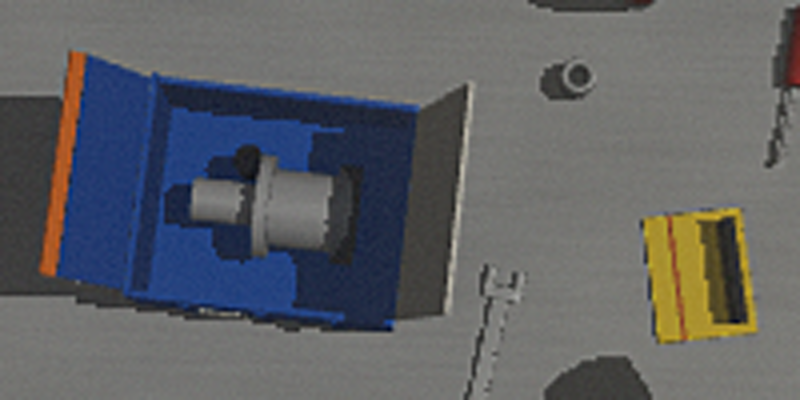

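View pics/sc.png

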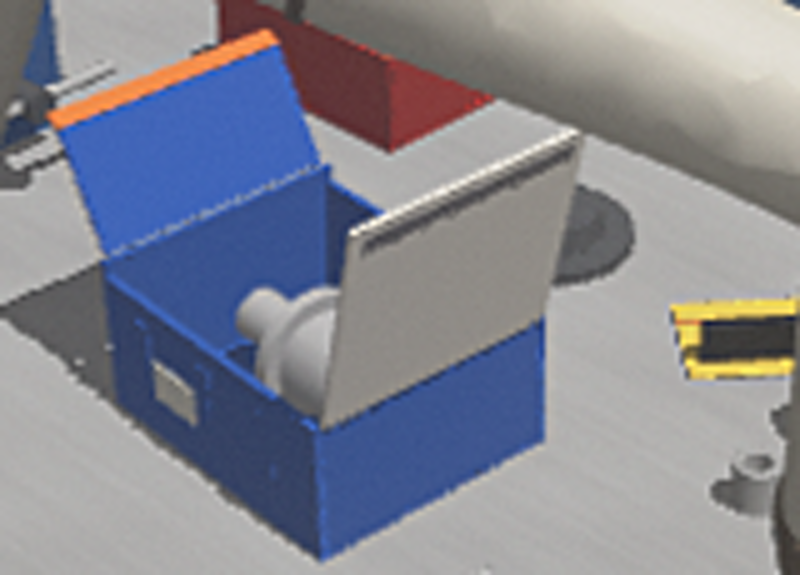

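Top crop: case rim corners at (393,328), (418,106), (130,297) and (153,73), lip outer edge from (68,52) to (40,274), white flap edge from (470,84) to (446,316). The strip fills (645..755, 210..340) with its rib at (722,270). The side crop shows the same corners, with the orange lip's outer edge from (48,112) to (272,30).

```bash
python3 - <<'E'
from h import *
T=np.array([(393,328),(418,106),(130,297),(153,73),(70,52),(40,274),(471,84),(446,316)],float)
S=np.array([(322,428),(545,322),(105,258),(327,165),(272,30),(48,112),(580,133),(352,234)],float)
T=(T+.5)/4-.5+[155,145]; S=(S+.5)/5-.5+[165,135]
P=tri(T,S); print(P.round(4))
P=P[:,:3]
u=(P[1]-P[0])+(P[3]-P[2])+(P[4]-P[5])+(P[6]-P[7]); yaw=np.arctan2(u[1],u[0])
C=P[:4].mean(0);print("yaw",yaw,"centre",C)
R=np.array([[np.cos(yaw),-np.sin(yaw)],[np.sin(yaw),np.cos(yaw)]])
print("in case",np.c_[(P[:,:2]-C[:2])@R,P[:,2]].round(4))
# bystanders
for n,x,y,z in(("spanner",490,270,0),("spanner2",470,400,0),("socket",578,75,.035)):
    w=onz("top",[((x+.5)/4-.5+155,(y+.5)/4-.5+145)],z)[0];print(n,w.round(3),((w[:2]-C[:2])@R).round(3))
for n,x,y,z in(("spray",498,203,.17),("driver",545,290,0),("jar",200,391,.075),("disc",335,195,.03),("spanner_far",438,335,0),("spanner_near",425,398,0)):
    w=onz("top",[(x*.64,y*.64)],z)[0];print(n,w.round(3),((w[:2]-C[:2])@R).round(3))
E
```

```text
[[ 4.012e-01 -3.710e-02  1.111e-01  6.700e-03]
 [ 6.004e-01 -5.280e-02  1.006e-01  1.200e-03]
 [ 4.201e-01  1.957e-01  1.284e-01  4.000e-04]
 [ 6.213e-01  1.852e-01  1.201e-01  6.000e-04]
 [ 6.217e-01  2.422e-01  2.118e-01  4.200e-03]
 [ 4.314e-01  2.588e-01  2.151e-01  3.000e-04]
 [ 5.886e-01 -9.260e-02  2.699e-01  3.300e-03]
 [ 4.005e-01 -7.740e-02  2.744e-01  2.000e-03]]
yaw -0.0742448444130064 centre [0.51075952 0.07275046 0.11506968]
in case [[-0.1011 -0.1177  0.1111]
 [ 0.0987 -0.1185  0.1006]
 [-0.0995  0.1159  0.1284]
 [ 0.1019  0.1204  0.1201]
 [ 0.0981  0.1772  0.2118]
 [-0.0929  0.1796  0.2151]
 [ 0.0899 -0.1591  0.2699]
 [-0.0988 -0.1579  0.2744]]
spanner [ 0.462 -0.126  0.   ] [-0.034 -0.202]
spanner2 [ 0.339 -0.109  0.   ] [-0.158 -0.194]
socket [ 0.646 -0.205  0.035] [ 0.155 -0.267]
spray [ 0.741 -0.259  0.17 ] [ 0.254 -0.314]
driver [ 0.57 -0.4   0.  ] [ 0.095 -0.467]
jar [0.308 0.408 0.075] [-0.227  0.319]
disc [0.789 0.121 0.03 ] [0.274 0.068]
spanner_far [ 0.454 -0.139  0.   ] [-0.041 -0.215]
spanner_near [ 0.301 -0.109  0.   ] [-0.195 -0.197]
```

jog_arm(
  rows=[
    [[0,0,-0.005,0.18],[0,0,-0.005,0.18],[-0.024,0.04,0,0],[-0.024,0.04,0,0],[-0.024,0.04,0,0],[-0.024,0.04,0,0],[-0.024,0.04,0,0],[-0.024,0.04,0,0],[-0.024,0.04,0,0],[-0.024,0.04,0,0],[-0.024,0.04,0,0],[-0.024,0.04,0,0],[-0.024,0.04,0,0],[-0.02,0.04,0,0],[0,0,0,0]],
  ],
  claw=0,
)

```text
time_s: 1.98
tcp_pos: [0.496, -0.1404, 0.3017]
ee_rot: [[-0.997, 0.071, -0.001], [0.071, 0.997, 0.0], [0.001, 0.0, -1.0]]
wrist_force: [-0.4, 0.2, -0.6]
gripper_width: 0.007
gripper_force: 0.0
```

jog_arm(
  rows=[
    [[0,0.018,0,0],[0,0.018,0,0],[0,0.018,0,0],[0,0.018,0,0],[0,0.018,0,0],[0,0.018,0,0],[0,0.018,0,0],[0,0.018,0,0],[0,0.018,0,0],[0,0.018,0,0],[0,0.018,0,0],[0,0.01,0,0],[0,0,-0.03,0],[0,0,-0.03,0],[0,0,0,0],[0,0,0,0]],
  ],
)

```text
time_s: 3.98
tcp_pos: [0.5102, 0.065, 0.3616]
ee_rot: [[-0.997, 0.075, -0.001], [0.075, 0.997, 0.0], [0.001, 0.0, -1.0]]
wrist_force: [0.1, 0.1, -0.5]
gripper_width: 0.005
gripper_force: 0.0
```

```bash
python3 - <<'E'
from h import *
a=capture("top")[:,:,::-1]; b=capture("side")[:,:,::-1]
cv2.imwrite("pics/p1.png",np.vstack([cv2.resize(a,(400,300)),cv2.resize(b,(400,300))])); print(sense()["tcp_pos"],sense()["wrist_force"])
E
```

```text
[0.51007872 0.06482577 0.36109064] [0.019611   0.12390877 0.69221587]
```

View pics/p1.png

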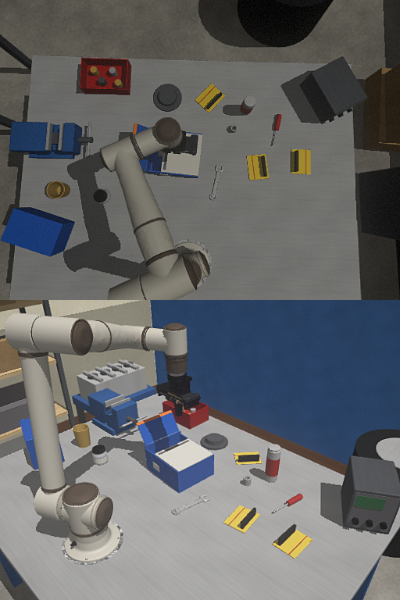

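The white flap is shut: it covers the case at (185,160) in the top half and (190,455) in the side half. The blue flap still stands open at (155,430), with the arm above it. Next is the blue flap.

jog_arm(
  rows=[
    [[0,0.04,0,0],[0,0.04,0,0],[0,0.04,0,0],[0,0.04,0,0],[0,0.04,0,0],[0,0.046,0,0],[0,0,0.029,0],[0,0,0.029,0],[0,0,0.029,0],[0,0,0.029,0],[0,0,0,0],[0,0,0,0]],
  ],
)

```text
time_s: 5.58
tcp_pos: [0.5295, 0.3105, 0.247]
ee_rot: [[-0.997, 0.075, 0.001], [0.075, 0.997, 0.0], [-0.001, 0.0, -1.0]]
wrist_force: [0.4, -0.3, -0.6]
gripper_width: 0.003
gripper_force: 0.0
```

jog_arm(
  rows=[
    [[0,-0.018,0,0],[0,-0.018,0,0],[0,-0.018,0,0],[0,-0.018,0,0],[0,-0.018,0,0],[0,-0.018,0,0],[0,-0.018,0,0],[0,-0.018,0,0],[0,-0.018,0,0],[0,-0.018,0,0],[0,-0.018,0,0],[0,-0.01,0,0],[0,-0.03,-0.03,0],[0,-0.03,-0.03,0],[0,0,0,0],[0,0,0,0]],
  ],
)

```text
time_s: 7.58
tcp_pos: [0.5086, 0.0429, 0.3057]
ee_rot: [[-0.997, 0.076, -0.001], [0.076, 0.997, 0.0], [0.001, 0.0, -1.0]]
wrist_force: [-0.0, 0.6, -0.3]
gripper_width: 0.004
gripper_force: 0.0
```

```bash
python3 - <<'E'
from h import *
a=capture("top")[:,:,::-1]; b=capture("side")[:,:,::-1]; np.save("pics/t2.npy",a);np.save("pics/s2.npy",b)
c=lambda im,x,y,w,h,f: cv2.resize(np.ascontiguousarray(im[y:y+h,x:x+w]),None,fx=f,fy=f,interpolation=cv2.INTER_CUBIC)
# top strip crop, side strip crop, side case crop
out=np.zeros((600,800,3),np.uint8)
out[:300,:400]=c(a,305,185,50,50,8)[:300,:400] if 0 else c(a,305,185,50,50,6)[:300,:300].repeat(1,0).__class__((300,400,3),np.uint8)*0
out[:300,:300]=c(a,305,185,50,50,6); out[:300,300:720]=c(b,275,335-15,70,50,6); out[300:,:600]=c(b,165,140,150,75,4)
cv2.imwrite("pics/p2.png",out)
E
```

```text
(no output)
```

View pics/p2.png

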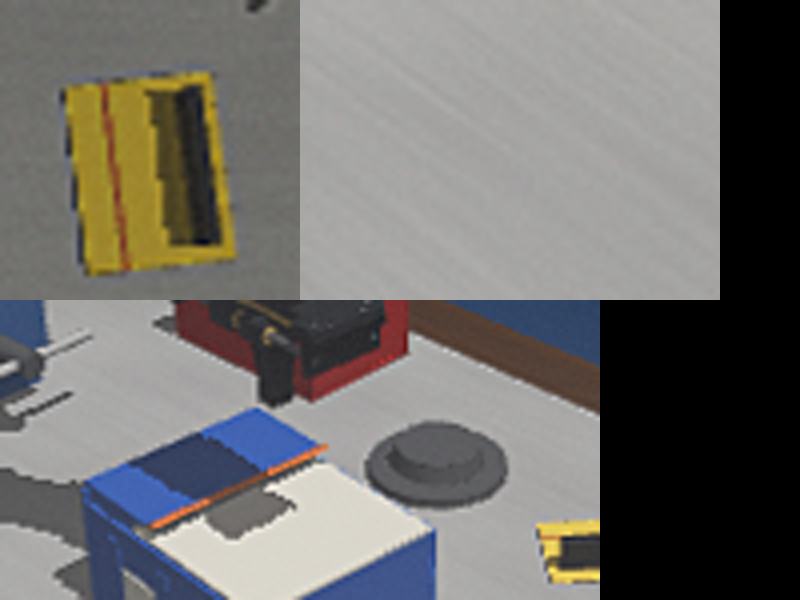

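Both flaps are shut, with the lip from (150,525) to (326,446) in the side crop. The strip crop from the top is clear: yellow plate, red line on the left at (112,180), black rib at (205,165). The side strip crop missed the strip, so I'm redoing it and triangulating the rib.

```bash
python3 - <<'E'
from h import *
b=np.load("pics/s2.npy"); a=np.load("pics/t2.npy")
cv2.imwrite("pics/p3.png",np.hstack([cv2.resize(b[245:305,280:340],None,fx=6.5,fy=6.5,interpolation=cv2.INTER_CUBIC),cv2.resize(np.ascontiguousarray(a[190:235,310:355]),(390,390),interpolation=cv2.INTER_CUBIC)]))
C=np.array([.5108,.0728]);yaw=-.0742;R=np.array([[np.cos(yaw),-np.sin(yaw)],[np.sin(yaw),np.cos(yaw)]])
w=onz("side",[(165+150.5/4-.5,140+225.5/4-.5),(165+326.5/4-.5,140+146.5/4-.5)],.134)
d=w[1]-w[0];print("lip",w.round(4),np.arctan2(d[1],d[0]),((w[:,:2]-C)@R).round(4))
E
```

```text
lip [[0.415  0.1014 0.134 ]
 [0.6035 0.0828 0.134 ]] -0.0986030989177869 [[-0.0976  0.0214]
 [ 0.0917  0.0168]]
```

View pics/p3.png

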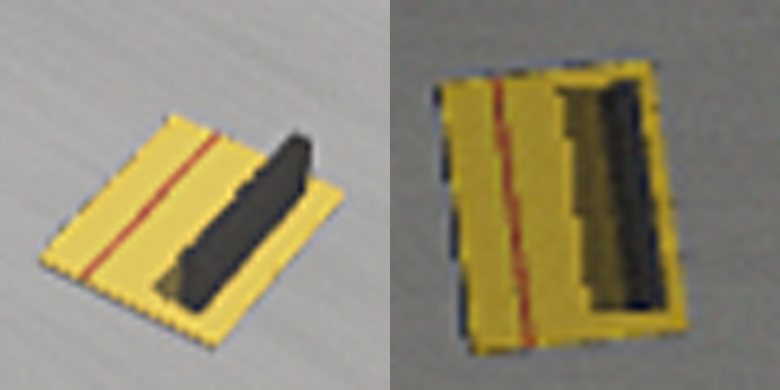

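The side crop shows plate corners at (168,115), (40,262), (345,192) and (215,348), with rib top ends at about (302,140) and (190,268). The top crop shows plate corners at (440,80), (470,353), (655,60) and (688,328), with rib top ends at about (628,84) and (652,306).

```bash
python3 - <<'E'
from h import *
S=np.array([(168,115),(40,262),(345,192),(215,348),(303,138),(190,268)],float)
T=np.array([(440,80),(470,353),(655,60),(688,328),(628,84),(652,306)],float)-[390,0]
f=390/45
P=tri((T+.5)/f-.5+[310,190],(S+.5)/6.5-.5+[280,245]);print(P.round(4))
for i in (0,2):
    d=P[i]-P[i+1];print("yaw",np.arctan2(d[1],d[0]))
d=P[4]-P[5];print("rib yaw",np.arctan2(d[1],d[0]),"rib mid",(P[4]+P[5])/2)
c=P[:4,:3].mean(0);print(c)
s=sense();print(s["tcp_pos"],s["wrist_force"])
E
```

```text
[[ 5.147e-01 -2.700e-01  2.100e-03  4.300e-03]
 [ 3.972e-01 -2.859e-01 -1.800e-03  1.100e-03]
 [ 5.267e-01 -3.657e-01  3.800e-03  1.100e-03]
 [ 4.094e-01 -3.804e-01 -2.000e-04  1.000e-03]
 [ 5.122e-01 -3.481e-01  3.690e-02  0.000e+00]
 [ 4.165e-01 -3.587e-01  2.990e-02  1.600e-03]]
yaw 0.13496251146611454
yaw 0.12480610903371366
rib yaw 0.11106061971557556 rib mid [ 0.46434073 -0.35340818  0.03337612  0.00081536]
[ 0.46200448 -0.32548335  0.00097716]
[0.508495   0.04333033 0.30514453] [-0.22394948  0.77535036  0.72162065]
```

jog_arm(
  rows=[
    [[0.002,-0.05,0,0],[0.002,-0.05,0,0],[0.002,-0.05,0,0],[0.002,-0.05,0,0],[0.002,-0.05,0,0],[0.002,-0.05,0,0],[0.0015,-0.05,0,0],[0,-0.0485,0,0],[0,0,0.04,-0.1],[0,0,0.04,-0.1],[0,0,0.04,0],[0,0,0,0],[0,0,0,0]],
  ],
  claw=0.6,
)

```text
time_s: 9.3
tcp_pos: [0.4665, -0.3535, 0.1873]
ee_rot: [[-0.992, -0.126, 0.001], [-0.126, 0.992, -0.001], [-0.001, -0.001, -1.0]]
wrist_force: [0.2, 0.3, 0.8]
gripper_width: 0.597
gripper_force: 0.0
```

```bash
python3 - <<'E'
from h import *
s=sense();p=np.array(s["tcp_pos"]);R=np.array(s["ee_rot"]);print(p,R,s["wrist_force"],s["gripper_width"])
print("shift in tool",R.T@(np.array([.465,-.353,.0775])-p),"turn",np.arctan2(R[1,1],R[0,1])-np.pi/2-.127)
E
```

```text
[ 0.46651414 -0.35353312  0.18726111] [[-9.92051595e-01 -1.25827687e-01  1.01263048e-03]
 [-1.25828930e-01  9.92051136e-01 -1.27438529e-03]
 [-8.44228265e-04 -1.39167417e-03 -9.99998675e-01]] [0.22544366 0.25619553 0.77521213] 0.5969825671423523
shift in tool [0.00152769 0.00087216 0.10975875] turn -0.0008377716007337277
```

jog_arm(
  rows=[
    [[0.0015,0.001,0.03,0],[0,0,0.03,0],[0,0,0.03,0],[0,0,0.015,0],[0,0,0.005,0],[0,0,0,0],[0,0,0,0]],
  ],
)

```text
time_s: 10.18
tcp_pos: [0.4645, -0.3529, 0.0775]
ee_rot: [[-0.992, -0.125, 0.002], [-0.125, 0.992, -0.001], [-0.002, -0.001, -1.0]]
wrist_force: [-0.4, -0.1, -0.2]
gripper_width: 0.6
gripper_force: 0.0
```

jog_arm(
  rows=[
    [[0,0,0,0],[0,0,0,0],[0,0,0,0],[0,0,0,0],[0,0,0,0],[0,0,0,0],[0,0,0,0],[0,0,0,0]],
  ],
  claw=0,
)

```text
time_s: 11.18
tcp_pos: [0.4638, -0.3526, 0.0762]
ee_rot: [[-0.992, -0.124, 0.0], [-0.124, 0.992, -0.0], [-0.0, -0.0, -1.0]]
wrist_force: [-0.3, -0.8, 0.3]
gripper_width: 0.14
gripper_force: 30.0
```

jog_arm(
  rows=[
    [[0,0,-0.02,0],[0,0,-0.04,0],[0,0,-0.04,0],[0,0,-0.04,0],[0,0,-0.02,0.1],[0,0,0,0.105],[-0.0014,0.0364,0,0],[-0.0014,0.0364,0,0],[-0.0014,0.0364,0,0],[-0.0014,0.0364,0,0],[-0.0014,0.0364,0,0],[-0.0014,0.0364,0,0],[-0.0014,0.0364,0,0],[-0.0014,0.0364,0,0],[-0.0018,0.0364,0,0],[0,0,0,0],[0,0,0,0]],
  ],
)

```text
time_s: 13.3
tcp_pos: [0.5027, -0.0273, 0.236]
ee_rot: [[-0.997, 0.08, -0.001], [0.08, 0.997, -0.0], [0.001, -0.0, -1.0]]
wrist_force: [-0.2, -0.8, -1.2]
gripper_width: 0.136
gripper_force: 30.0
```

```bash
python3 - <<'E'
from h import *
a=capture("top")[:,:,::-1]; b=capture("side")[:,:,::-1]; np.save("pics/t3.npy",a);np.save("pics/s3.npy",b)
c=lambda im,x,y,w,h,f: cv2.resize(np.ascontiguousarray(im[y:y+h,x:x+w]),None,fx=f,fy=f,interpolation=cv2.INTER_CUBIC)
cv2.imwrite("pics/p4.png",np.vstack([c(a,165,150,130,74,4),c(b,175,150,130,74,4)]))
s=sense();print(s["tcp_pos"],s["wrist_force"],s["gripper_width"])
E
```

```text
[ 0.50272341 -0.02783157  0.23606527] [ 0.31364357  0.46551761 -1.01923546] 0.13811001968244663
```

View pics/p4.png

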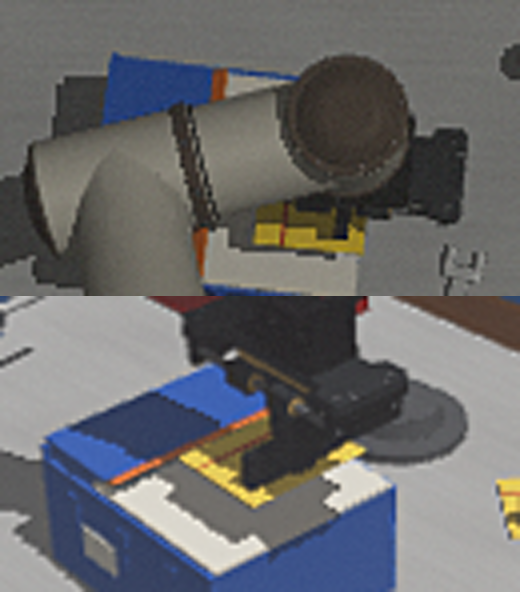

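The top half shows the lip edge from (228,72) to (208,240), the strip's front near corner at (254,244) and its rear near corner at (364,250). The side half shows those strip corners at (180,458) and (260,506).

```bash
python3 - <<'E'
from h import *
q=lambda x,y:((x+.5)/4-.5,(y+.5)/4-.5)
o=np.array
T=o([q(254,244),q(364,250)])+[165,150]; S=o([q(180,458-296),q(260,506-296)])+[175,150]
P=tri(T,S);print(P.round(4)); d=P[0]-P[1];print("strip yaw",np.arctan2(-d[0],d[1]))
print("lip top",onz("top",o([q(228,72),q(208,240)])+[165,150],.134).round(4))
# precise lip edge fit from orange masks
for n,f in(("top","pics/t3.npy"),("side","pics/s3.npy")):
    im=np.load(f);h=cv2.cvtColor(im,cv2.COLOR_BGR2HSV);m=(h[:,:,0]>3)&(h[:,:,0]<15)&(h[:,:,1]>150)&(h[:,:,2]>90)
    m[:,:165]=0;m[:,260:]=0;m[:150]=0;m[230:]=0
    v,u=np.nonzero(m);w=onz(n,np.c_[u,v],.131)
    y=w[:,1];print(n,len(u),cv2.fitLine(w[:,:2].astype(np.float32),cv2.DIST_HUBER,0,.01,.01).ravel(),w[:,0].min(),w[:,0].max())
yaw=-.078;C=o([.5108,.0728]);print("predicted lip centre mid-lip(y.021)",C+.021*o([-np.sin(yaw),np.cos(yaw)]))
E
```

```text
[[ 0.4494  0.0513  0.1628  0.0012]
 [ 0.4468 -0.044   0.1612  0.0024]]
strip yaw -0.026459281041236214
lip top [[0.6042 0.0808 0.134 ]
 [0.4541 0.0935 0.134 ]]
top 51 [ 0.9974459  -0.07142653  0.49407065  0.09653712] 0.4248653383727072 0.6033817028623576
side 45 [ 0.995438   -0.09541085  0.4833515   0.09624203] 0.4193037393996268 0.5808906119539388
predicted lip centre mid-lip(y.021) [0.51243634 0.09373615]
```

jog_arm(
  rows=[
    [[0,0,0.015,0],[0,0,0.015,0],[0,0,0.01,0],[0,0,0.003,0],[0,0,0,0],[0,0,0,0]],
  ],
)

```text
time_s: 14.15
tcp_pos: [0.5034, -0.027, 0.1937]
ee_rot: [[-0.997, 0.08, 0.001], [0.08, 0.997, 0.0], [-0.001, 0.0, -1.0]]
wrist_force: [0.1, -0.9, -1.1]
gripper_width: 0.135
gripper_force: 30.0
```

jog_arm(
  rows=[
    [[0,0,0.001,0],[0,0,0.001,0],[0,0,0.0005,0],[0,0,0,0],[0,0,0,0]],
  ],
)

```text
time_s: 14.78
tcp_pos: [0.503, -0.0271, 0.1908]
ee_rot: [[-0.997, 0.08, 0.0], [0.08, 0.997, 0.0], [-0.0, 0.0, -1.0]]
wrist_force: [0.6, -0.6, -1.3]
gripper_width: 0.138
gripper_force: 30.0
```

Just above the flap. Next I slide in slowly.

jog_arm(
  rows=[
    [[0,0.005,0,0],[0,0.006,0,0],[0,0.006,0,0],[0,0.006,0,0],[0,0.006,0,0],[0,0.006,0,0],[0,0.005,0,0],[0,0,0,0],[0,0,0,0]],
  ],
)

```text
time_s: 15.9
tcp_pos: [0.5062, 0.0128, 0.1907]
ee_rot: [[-0.997, 0.08, -0.0], [0.08, 0.997, -0.0], [0.0, -0.0, -1.0]]
wrist_force: [-0.2, -0.2, -0.9]
gripper_width: 0.137
gripper_force: 30.0
```

jog_arm(
  rows=[
    [[0,0.005,0,0],[0,0.005,0,0],[0,0.005,0,0],[0,0.005,0,0],[0,0,0,0],[0,0,0.0005,0],[0,0,0.0005,0],[0,0,0,0]],
  ],
)

```text
time_s: 16.9
tcp_pos: [0.5078, 0.0328, 0.1902]
ee_rot: [[-0.997, 0.08, 0.0], [0.08, 0.997, 0.0], [-0.0, 0.0, -1.0]]
wrist_force: [-2.8, 1.6, 2.6]
gripper_width: 0.134
gripper_force: 30.0
```

```bash
python3 - <<'E'
from h import *
a=capture("top")[:,:,::-1]; b=capture("side")[:,:,::-1]
c=lambda im,x,y,w,h,f: cv2.resize(np.ascontiguousarray(im[y:y+h,x:x+w]),None,fx=f,fy=f,interpolation=cv2.INTER_CUBIC)
cv2.imwrite("pics/p5.png",np.vstack([c(a,165,150,130,74,4),c(b,175,150,130,74,4)]))
s=sense();print(s["tcp_pos"],s["wrist_force"],s["gripper_width"])
E
```

```text
[0.50784    0.03274199 0.19012362] [-2.22386706  1.05403051  4.35696675] 0.13966801502513362
```

View pics/p5.png

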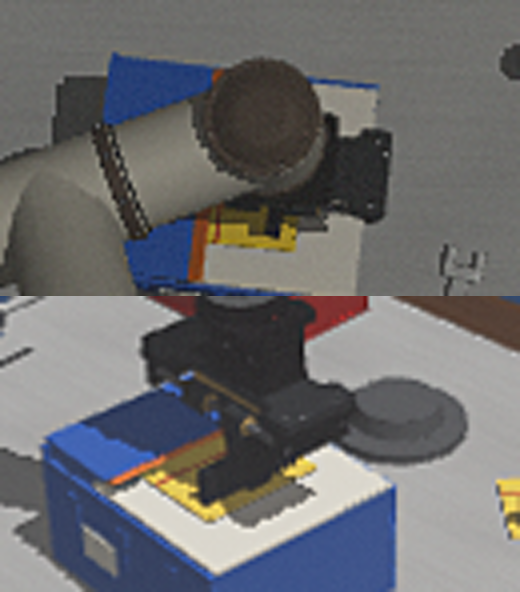

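The strip's edge is under the lip. The red line at (217,225) is still about 6-7 mm short of the lip edge at (207,235), and the blue flap is level. I'll advance 6.5 mm and press.

jog_arm(
  rows=[
    [[0,0.002,0,0],[0,0.002,0,0],[0,0.0025,0,0],[0,0,0,0],[0,0,0.0005,0],[0,0,0,0],[0,0,0,0]],
  ],
)

```text
time_s: 17.88
tcp_pos: [0.5087, 0.0392, 0.1901]
ee_rot: [[-0.997, 0.08, 0.001], [0.08, 0.997, -0.0], [-0.001, -0.0, -1.0]]
wrist_force: [-1.4, -3.0, 7.7]
gripper_width: 0.135
gripper_force: 30.0
```

jog_arm(
  rows=[
    [[0,0,0.0005,0],[0,0,0,0],[0,0,0,0],[0,0,0,0]],
  ],
)

```text
time_s: 18.38
tcp_pos: [0.5087, 0.0392, 0.19]
ee_rot: [[-0.997, 0.08, 0.001], [0.08, 0.997, -0.0], [-0.001, -0.0, -1.0]]
wrist_force: [-2.7, -2.2, 11.1]
gripper_width: 0.137
gripper_force: 30.0
```

```bash
python3 - <<'E'
from h import *
a=capture("top")[:,:,::-1]; b=capture("side")[:,:,::-1]
c=lambda im,x,y,w,h,f: cv2.resize(np.ascontiguousarray(im[y:y+h,x:x+w]),None,fx=f,fy=f,interpolation=cv2.INTER_CUBIC)
cv2.imwrite("pics/p6.png",np.vstack([c(a,190,180,74,40,8),c(b,185,168,74,34,8)]))
s=sense();print(s["tcp_pos"],s["wrist_force"],s["moment"],s["gripper_width"])
E
```

```text
[0.50873457 0.03920091 0.19007311] [-3.10369829 -2.78519893 10.54024866] [-0.86846828  0.79255086  0.02165303] 0.13117002690834845
```

View pics/p6.png

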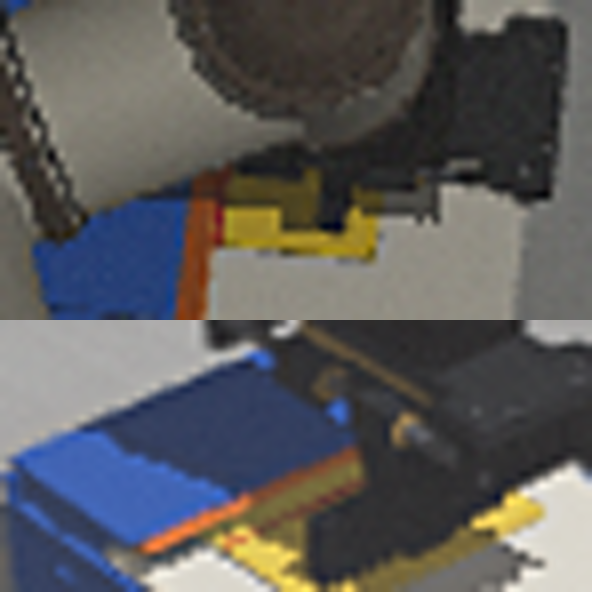

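In the top crop the red line at (219,225) sits right at the lip edge at (213,225). The blue flap is flat, the strip lies flat, and the press is about 10.5 N.

```bash
python3 -c "
from h import *
print(finish_job())"
```

```text
the job is handed in; nothing more can be done
None
```

I closed the case and handed it in at about 18 s of the 61 s allowed, but no verdict came back. The white flap is down with the blue flap over it. The strip's red line measured 1–2 mm short of the lip's edge (±10 mm allowed), and the gripper is holding the strip down with about 10.5 N.

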